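# Clamp the brake pad in its filing jig

## Task

A brake pad lies ready for filing in one of the two clamping jigs on the bench. Push the red handle of that jig's toggle clamp over past its dead point and fully home, so that the clamp holds the brake pad down in its nest, then let go. Leave the clamp of the empty jig open.

Things in the scene. Friction and masses are not known exactly. Their poses are not given: they have to be found in the camera images.
- loaded_jig: Jig with the brake pad: fixed aluminium plate 220 (x) x 170 (y) x 12 mm. Origin: centre of its underside, z up, -x the handle side. Nest: plate top at x = +55 mm, between six 8 mm high pins. Handle axis: along y at x = -80, z = 50, y = 0. Steel bar with black rubber tip: axis along y at x = -25, z = 60; open it stands up, top z 145, leaning to +x, over 60 mm on the +x side of the grip.
- loaded_handle (a joint): Its red handle, rad. Straight, 150 mm from axis to end, round grip 22 mm thick from 62 mm out. It rises 1.35 minus this value above level, towards -x: 0 open (nearly upright, end z 200 mm), 1.15 dead point, 1.30 home (level, pointing to -x). Closing takes about 2 to 6 N, 110 mm out. Let go before the dead point it springs open; past it, it snaps home, stays, and the bar has swung onto the pad.
- brake_pad: Loose brake pad lying in the loaded jig's nest, axes as the jig's: grey steel back plate 50 (x) x 130 (y) x 5 mm, reddish-brown lining 44 x 104 x 10 mm on top, 0.35 kg. Origin: centre of its underside. About 2 mm of play between the pins.
- empty_handle (a joint): Red handle of the other, identical jig, whose nest is empty; it stands on the other side (left or right) of the bench's middle. Same values: 0 open.

How it is judged:
By the outcome, as a careful person would: the job done as asked, in the order asked, and still so for the second after the job is handed in, with the robot touching nothing.
It also fails if it takes over 40 s, if anything falls off the work surface, if the arm or the gripper's body presses on something with over 40 N, if the wrist force passes 120 N, or if a joint passes its speed limit or range.

## Robot

A 6-joint arm with a two-finger parallel gripper is mounted at the origin on the work surface. World frame = base frame: x ahead of the robot, y to its left, z up, the work surface at z = 0. Lengths are in m, angles in rad, forces in N, time in s.
With the tool pointing down it reaches from about 0.3 to 0.75 m from the base axis. Payload 8.5 kg.
Tool frame: the origin (TCP) lies at the very end of the fingers, on their centre line; the grasp point (between the pads) lies 19 mm behind it; x points along the fingers, y is the direction in which the jaws open and shut, and the axes are right-handed (so a half turn about x gives the same grasp; the last joint's range is limited). The gripper opens to 88 mm and grips with 3 to 60 N. Pads are 18 mm wide; open, the fingers measure 123 mm over their backs; the gripper's body (75 mm by 187 mm) begins 45 mm behind the grasp point.
Start: joints at [1.069, 0.381, 1.297, -0, 1.464, -0.215], TCP at [0.156, 0.528, 0.239] pointing down, gripper open.
Joint ranges: [-3.11, 3.11], [-0.89, 2.33], [0.22, 2.48], [-1.42, 4.56], [0.17, 2.85], [-2.88, 2.88]. Speed limits (rad/s): [2.39, 2.39, 3.14, 3.14, 3.14, 3.14].

## Interface

Orientations are given as a unit quaternion [w, x, y, z].
In Python, from plant import * gives the robot as it stands. The module is installed in compiled form; this text tells all that it offers.
- The arm moves only by the shell command python3 -m jog 'ROWS' [FORCE]. ROWS is JSON, a list of rows, each an object of numbers: "rx", "ry", "rz": the turn, a rotation vector about the world's x, y, z in degrees; "dx", "dy", "dz": the shift along the world's x, y, z in m; "grip": the finger opening in m, from 0 to 0.0881. In form: [{"rx": .., "ry": .., "rz": .., "dx": .., "dy": .., "dz": .., "grip": ..}, ...]. A call has exactly 5 rows; each row is the pose to reach, as a shift and turn from the pose commanded when the call began; what a row does not reach only later rows make up. A row lasts 1/8 s, in which the tool goes at most 62.5 mm and 10.7 degrees, less where a joint would pass 70% of its speed; a pose out of reach is approached as far as the arm can. A call with a gripper value outside its range is refused whole. The fingers move at their own pace and stop on an object; FORCE is the grip in N (left out, the last holds). Time passes only in rows, so rows that repeat a pose let the fingers close, or fill a call up. It gives the time, the measured TCP pose, the force and the opening at its end, in the units of the state.
- observe(): the state, without advancing time (a new reading comes with each control period).
- camera(name): name is "scene" or "top" or "wrist"; returns a dict with "frame" (420x560x3 uint8, red, green, blue), "mtx" (3x3 intrinsics, pixels), "rvec" (rotation vector, rad) and "tvec" (3), from world to camera coordinates, as OpenCV has them. Camera axes: x right, y down, z forward; pixel columns grow to the right and rows downward; lengths in m; the calibration is good to about 2 mm. A picture is of the moment at which its call begins. There is no depth.
- close_job(): hands the job in, once; it reports no verdict.
The state is a dict: "time_s": time; "q": joint angles; "joint_vel": joint speeds; "joint_efforts": joint torques, N m; "position": TCP position; "orientation": TCP orientation; "ft_force": force on the tool from outside, world axes, zero at the start; "moment": the same for the moment, N m; "width": finger opening in m.
Only numpy, scipy, OpenCV 4.12 (cv2) and the standard library are available. Lean on these libraries where they do the work, as an engineer would, in place of code of your own. Each camera call takes 0.05 s, during which the arm holds its last target.

## Working session

There is one attempt and no reset: what is moved stays moved. The work goes in short steps, Python scripts to look and compute and a shell command to move; the robot and the scene stay as the last step left them, time stands still between calls to the robot, and variables do not carry over. Pictures are saved under pics/ and viewed, and the job is handed in when it is done.

```bash
mkdir -p pics; python3 - <<'E'
from plant import *
import cv2
s=observe();print(s)
for n in("scene","top"):
    c=camera(n);cv2.imwrite(f"pics/{n}0.png",c["frame"][:,:,::-1]);print(n,c["mtx"],c["rvec"],c["tvec"])
E
```

```text
{'time_s': 0.0, 'q': array([ 1.06867771e+00,  3.81195502e-01,  1.29827432e+00,  1.82475015e-05,
        1.46359933e+00, -2.15291763e-01]), 'joint_vel': array([ 0.00068476, -0.00064397,  0.00051249, -0.00189152, -0.00088193,
        0.0011733 ]), 'joint_efforts': array([-7.67185556e-04, -4.37920189e+01, -2.24561924e+01,  7.13220681e-02,
        3.52040073e-02, -1.46787138e-04]), 'position': array([0.15545263, 0.52727496, 0.23813347]), 'orientation': array([ 0.699658  ,  0.10057546,  0.70003654, -0.10154855]), 'ft_force': array([-0.2607956 , -0.3601497 , -0.53401489]), 'moment': array([-0.03860892,  0.04444759,  0.0226266 ]), 'width': 0.08799391592847375}
scene [[423.42644227   0.         275.6820619 ]
 [  0.         423.42644227 209.45222661]
 [  0.           0.           1.        ]] [ 1.99933293  1.39631308 -0.58847763] [-0.18999634 -0.36496669  1.19617807]
top [[383.89155552   0.         280.44562579]
 [  0.         383.89155552 212.33113603]
 [  0.           0.           1.        ]] [ 2.15943413 -2.1833722   0.095147  ] [-0.01528403  0.61775391  0.67424004]
```

View pics/scene0.png

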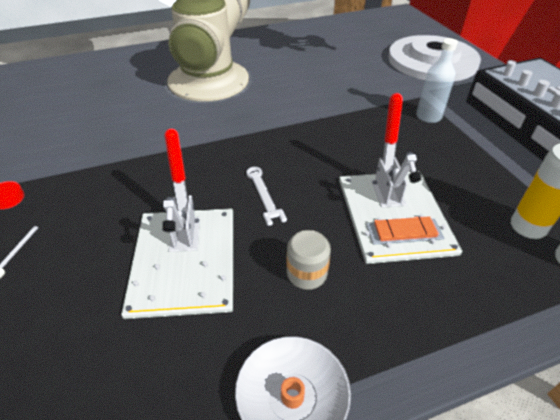

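View pics/top0.png

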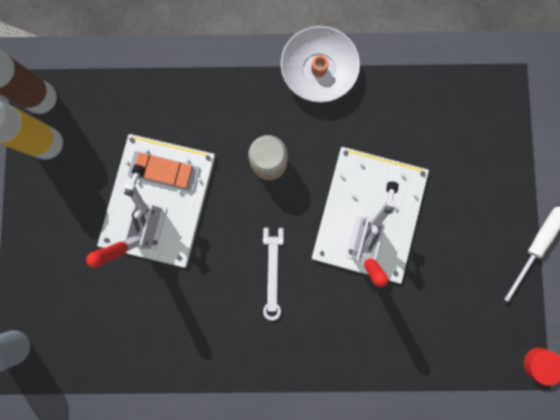

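The loaded jig is on the left in the top view (plate corners about (130,135), (215,153), (187,267) and (98,247)). Its red handle runs to (95,260). The empty jig is on the right.

```bash
cat > h.py <<'E'
from plant import *
import cv2,numpy as np
def ray(c,uv):
    R=cv2.Rodrigues(np.array(c["rvec"]))[0];t=np.array(c["tvec"]).ravel()
    u=cv2.undistortPoints(np.array([[uv]],float),c["mtx"],None)[0,0]
    return -R.T@t, R.T@np.array([u[0],u[1],1])
def onz(c,uv,z):
    o,d=ray(c,uv);return o+d*(z-o[2])/d[2]
def proj(c,P):
    return cv2.projectPoints(np.array(P,float).reshape(-1,3),np.array(c["rvec"]),np.array(c["tvec"]),c["mtx"],None)[0].reshape(-1,2)
E
python3 - <<'E'
from h import *
np.set_printoptions(precision=4,suppress=True)
for n in("top","scene"):
    c=camera(n);f=c["frame"]
    print(n,'cam',ray(c,(280,210))[0])
    hsv=cv2.cvtColor(f,cv2.COLOR_RGB2HSV)
    m=((hsv[...,2]>150)&(hsv[...,1]<60)).astype(np.uint8)*255
    m=cv2.morphologyEx(m,cv2.MORPH_CLOSE,np.ones((15,15)))
    for k in cv2.findContours(m,cv2.RETR_EXTERNAL,cv2.CHAIN_APPROX_SIMPLE)[0]:
        if cv2.contourArea(k)>4000:
            P=np.array([onz(c,p[0].astype(float),.012)[:2] for p in k],np.float32)
            print('plate',cv2.boundingRect(k),cv2.minAreaRect(P))
    m=((hsv[...,1]>200)&(hsv[...,2]>120)&((hsv[...,0]<4)|(hsv[...,0]>175))).astype(np.uint8)*255
    for k in cv2.findContours(m,cv2.RETR_EXTERNAL,cv2.CHAIN_APPROX_SIMPLE)[0]:
        if cv2.contourArea(k)>100: print('red',cv2.boundingRect(k),cv2.minAreaRect(k))
c=camera("top")
for J in ([(130,135),(215,153),(187,267),(98,247)],[(344,148),(428,169),(402,284),(312,261)]):
    print(np.array([onz(c,p,.012)[:2] for p in J]))
E
```

```text
top cam [ 0.5524 -0.0254  0.7284]
plate (312, 147, 116, 136) ((0.615189254283905, -0.18997658789157867), (0.17098663747310638, 0.22019582986831665), 74.00436401367188)
plate (98, 134, 116, 133) ((0.6468216776847839, 0.21199962496757507), (0.17063920199871063, 0.2203967422246933), 76.02018737792969)
plate (280, 26, 80, 76) ((0.9094018340110779, -0.10106794536113739), (0.15362796187400818, 0.1518692672252655), 89.18604278564453)
scene cam [ 1.1044 -0.1932  0.5858]
plate (236, 337, 115, 83) ((0.8744515180587769, -0.09053982049226761), (0.1539139747619629, 0.11427152156829834), 69.89698028564453)
plate (122, 182, 111, 137) ((0.5753596425056458, -0.1808282434940338), (0.17033228278160095, 0.31159380078315735), 74.23457336425781)
plate (340, 144, 122, 119) ((0.6016654968261719, 0.22283115983009338), (0.17734447121620178, 0.3293851912021637), 73.7762680053711)
plate (390, 35, 170, 87) ((0.2413806915283203, 0.7303084135055542), (0.46137258410453796, 0.4955843389034271), 71.80400848388672)
plate (169, 0, 165, 102) ((-0.283572793006897, 0.14152675867080688), (0.4859127700328827, 0.8355753421783447), 41.643798828125)
red (0, 182, 24, 27) ((11.5, 195.0), (26.0, 23.0), 90.0)
red (166, 129, 19, 53) ((174.4364013671875, 155.08670043945312), (52.91590118408203, 13.305004119873047), 81.25383758544922)
red (385, 94, 17, 49) ((393.70306396484375, 118.02388763427734), (12.618854522705078, 48.72279739379883), 6.709836483001709)
red (460, 0, 75, 58) ((493.1589050292969, 15.150062561035156), (54.27900695800781, 68.29141235351562), 31.263729095458984)
[[0.771  0.2644]
 [0.7339 0.1013]
 [0.5193 0.1522]
 [0.558  0.3187]]
[[ 0.7406 -0.1442]
 [ 0.6982 -0.3018]
 [ 0.4842 -0.2441]
 [ 0.5279 -0.0795]]
```

```bash
python3 - <<'E'
from h import *
from scipy.spatial.transform import Rotation as Ro
np.set_printoptions(precision=4,suppress=True)
s=observe();w,x,y,z=s["orientation"];R=Ro.from_quat([x,y,z,w]).as_matrix();print(R)
print('jaw yaw deg',np.degrees(np.arctan2(R[1,1],R[0,1])))
a=np.radians(-13.98);A=np.array([[np.cos(a),-np.sin(a)],[np.sin(a),np.cos(a)]]);C=np.array([.6468,.2120])
W=lambda X,Y,Z:np.r_[C+A@[X,Y],Z]
P=[W(-.08,0,.05),W(-.08-.15*np.cos(1.35),0,.05+.15*np.sin(1.35)),W(-.08-.062*np.cos(1.35),0,.05+.062*np.sin(1.35))]
for n in("top","scene"):
    c=camera(n);p=proj(c,P);f=c["frame"].copy()
    for q in p: cv2.circle(f,tuple(int(v) for v in q),2,(0,255,255),-1)
    cv2.imwrite(f"pics/chk_{n}.png",cv2.resize(f[:,:,::-1][:330,(0 if n=="top" else 240):(330 if n=="top" else 560)],None,fx=1.8,fy=1.8));print(p)
    for z in (0,.1,.2): print('bottle',z,onz(c,(5,350) if n=="top" else (433,115),z))
for lab,X,Z in [('entry',-.062,.150)]: print(lab,W(X,0,Z))
for e in (1.35,1.2,1.0,.8,.6,.4,.2,.05):
    r=.1;xc=-.08-r*np.cos(e)+.011*np.sin(e)+.009;zc=.05+r*np.sin(e)+.011*np.cos(e)
    print(e,W(xc,0,zc),W(xc,0,zc)-W(-.062,0,.15))
E
```

```text
[[-0.0003  0.2829  0.9591]
 [-0.0005  0.9591 -0.2829]
 [-1.     -0.0006 -0.0001]]
jaw yaw deg 73.56566813315341
[[137.2497 240.0849]
 [ 90.9537 261.1216]
 [120.8194 247.5508]]
bottle 0 [0.37   0.4908 0.    ]
bottle 0.1 [0.395  0.4199 0.1   ]
bottle 0.2 [0.4201 0.3491 0.2   ]
[[387.7161 168.7579]
 [397.0247  93.4718]
 [391.3377 139.467 ]]
bottle 0 [0.3745 0.4855 0.    ]
bottle 0.1 [0.4991 0.3697 0.1   ]
bottle 0.2 [0.6237 0.2538 0.2   ]
entry [0.5866 0.227  0.15  ]
1.35 [0.5671 0.2319 0.15  ] [-0.0196  0.0049 -0.    ]
1.2 [0.5527 0.2354 0.1472] [-0.0339  0.0085 -0.0028]
1.0 [0.5345 0.24   0.1401] [-0.0522  0.013  -0.0099]
0.8 [0.518  0.2441 0.1294] [-0.0687  0.0171 -0.0206]
0.6 [0.5038 0.2476 0.1155] [-0.0828  0.0206 -0.0345]
0.4 [0.4927 0.2504 0.0991] [-0.094   0.0234 -0.0509]
0.2 [0.4849 0.2523 0.0806] [-0.1017  0.0253 -0.0694]
0.05 [0.4815 0.2531 0.066 ] [-0.1051  0.0262 -0.084 ]
```

```bash
python3 -m jog '[{"rx":0,"ry":0,"rz":0,"dx":0,"dy":-0.02,"dz":0.05,"grip":0},{"rx":0,"ry":0,"rz":0,"dx":0.02,"dy":-0.075,"dz":0.05,"grip":0},{"rx":0,"ry":0,"rz":1,"dx":0.05,"dy":-0.125,"dz":0.05,"grip":0},{"rx":0,"ry":0,"rz":2,"dx":0.08,"dy":-0.175,"dz":0.05,"grip":0},{"rx":0,"ry":0,"rz":2.5,"dx":0.115,"dy":-0.225,"dz":0.05,"grip":0}]' 20
```

```text
time_s: 0.98
position: [0.271, 0.3009, 0.289]
orientation: [0.702, 0.085, 0.702, -0.085]
ft_force: [1.3, 0.6, -0.8]
width: 0.0405
```

```bash
python3 -m jog '[{"rx":0,"ry":0,"rz":0,"dx":0.05,"dy":-0.015,"dz":0,"grip":0},{"rx":0,"ry":0,"rz":0,"dx":0.105,"dy":-0.03,"dz":0,"grip":0},{"rx":0,"ry":0,"rz":0,"dx":0.16,"dy":-0.045,"dz":0,"grip":0},{"rx":0,"ry":0,"rz":0,"dx":0.215,"dy":-0.06,"dz":0,"grip":0},{"rx":0,"ry":0,"rz":0,"dx":0.27,"dy":-0.074,"dz":0,"grip":0}]'
python3 -m jog '[{"rx":0,"ry":0,"rz":0,"dx":0.03,"dy":0,"dz":0,"grip":0},{"rx":0,"ry":0,"rz":0,"dx":0.046,"dy":0,"dz":0,"grip":0},{"rx":0,"ry":0,"rz":0,"dx":0.046,"dy":0,"dz":-0.02,"grip":0},{"rx":0,"ry":0,"rz":0,"dx":0.046,"dy":0,"dz":-0.04,"grip":0},{"rx":0,"ry":0,"rz":0,"dx":0.046,"dy":0,"dz":-0.04,"grip":0}]'
python3 - <<'E'
from h import *
s=observe();print(s["position"],s["width"],s["ft_force"],s["time_s"])
for n in("scene","wrist"):
    cv2.imwrite(f"pics/{n}1.png",camera(n)["frame"][:,:,::-1])
E
```

```text
time_s: 1.6
position: [0.5423, 0.2277, 0.2887]
orientation: [0.702, 0.086, 0.702, -0.086]
ft_force: [0.3, 0.3, 0.5]
width: 0.0004
time_s: 2.22
position: [0.5861, 0.2284, 0.2474]
orientation: [0.701, 0.085, 0.703, -0.086]
ft_force: [-0.2, -0.4, 0.7]
width: 0.0004
[0.58612884 0.22838543 0.24739198] 0.0003810797543999762 [-0.18673299 -0.3934454   0.67938107] 2.225
```

View pics/scene1.png

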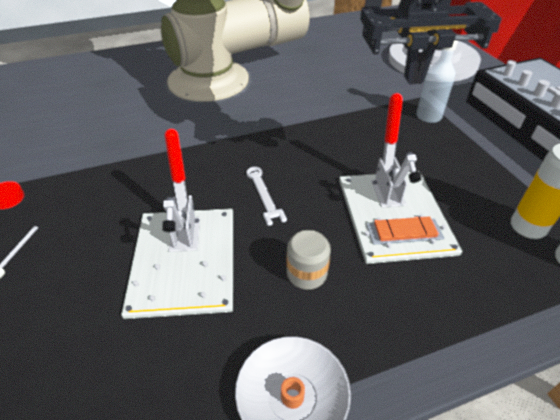

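View pics/wrist1.png

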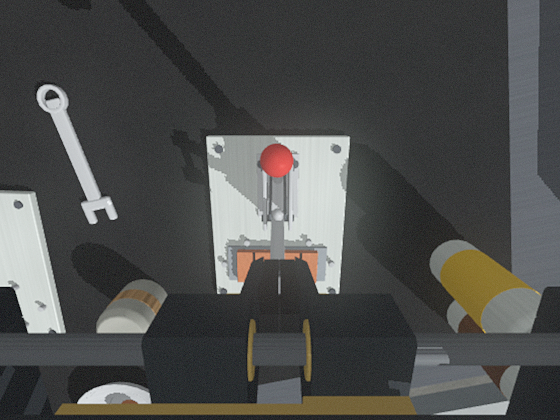

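The scene view shows the closed fingers above the loaded jig at about (415,75), with the handle still up at (396,97). The wrist view has the handle end at (277,160), in line with the fingers. Before lowering I'll check the wrist camera's own clearance.

```bash
python3 - <<'E'
from h import *
s=observe();c=camera("wrist");print(ray(c,(280,210))[0]-s["position"])
E
python3 -m jog '[{"rx":0,"ry":0,"rz":0,"dx":0,"dy":-0.001,"dz":-0.03,"grip":0},{"rx":0,"ry":0,"rz":0,"dx":0,"dy":-0.001,"dz":-0.055,"grip":0},{"rx":0,"ry":0,"rz":0,"dx":0,"dy":-0.001,"dz":-0.08,"grip":0},{"rx":0,"ry":0,"rz":0,"dx":0,"dy":-0.001,"dz":-0.097,"grip":0},{"rx":0,"ry":0,"rz":0,"dx":0,"dy":-0.001,"dz":-0.097,"grip":0}]'
python3 - <<'E'
from h import *
s=observe();print(s["position"],s["ft_force"])
for n in("scene",):
    cv2.imwrite(f"pics/{n}2.png",cv2.resize(camera(n)["frame"][0:300,280:,::-1],None,fx=2,fy=2))
E
```

```text
[-0.08154212  0.02023224  0.1450057 ]
time_s: 3.0
position: [0.5865, 0.2275, 0.1516]
orientation: [0.702, 0.086, 0.702, -0.086]
ft_force: [-0.3, -0.2, 0.4]
width: 0.0004
[0.58649936 0.22751586 0.15160444] [-0.33781973 -0.21245107  0.39753036]
```

View pics/scene2.png

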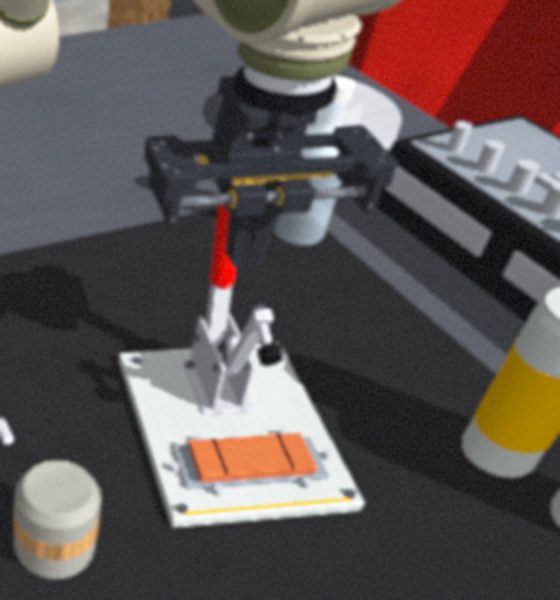

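The crop shows the fingers at about (250,250), just to the right of and in front of the handle (222,240). No contact force shows. I'll check the TCP projection before pushing.

```bash
python3 - <<'E'
from h import *
s=observe();c=camera("scene");a=np.radians(-13.98);y=np.array([-np.sin(a),np.cos(a),0])
P=s["position"];q=proj(c,[P,P-.0175*y,P+.0175*y]);print((q-[280,0])*2)
cv2.imwrite("pics/w3.png",camera("wrist")["frame"][:,:,::-1])
f=c["frame"][60:180,340:480,::-1];cv2.imwrite("pics/s3.png",cv2.resize(f,None,fx=5,fy=5,interpolation=cv2.INTER_CUBIC))
E
```

```text
[[242.7717025  260.70460308]
 [223.49793521 262.02441203]
 [261.98490536 259.38894139]]
```

View pics/w3.png

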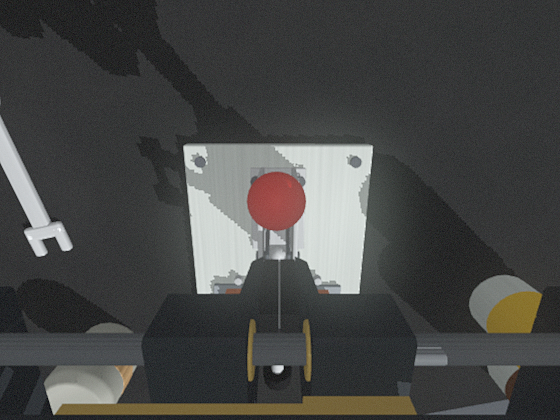

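View pics/s3.png

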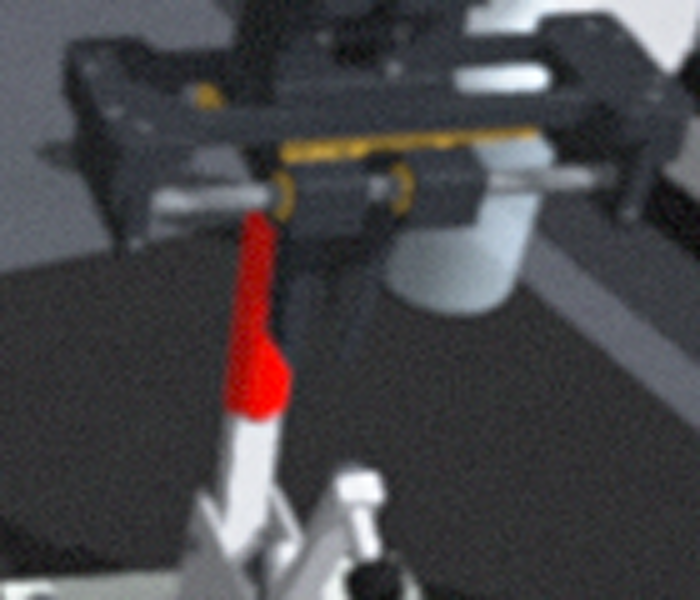

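The views confirm that the fingers stand on the +x side of the grip, lined up with it. Next I push along the arc.

```bash
python3 -m jog '[{"rx":0,"ry":0,"rz":0,"dx":-0.015,"dy":0.004,"dz":0,"grip":0},{"rx":0,"ry":0,"rz":0,"dx":-0.026,"dy":0.0065,"dz":-0.001,"grip":0},{"rx":0,"ry":0,"rz":0,"dx":-0.036,"dy":0.009,"dz":-0.003,"grip":0},{"rx":0,"ry":0,"rz":0,"dx":-0.045,"dy":0.011,"dz":-0.007,"grip":0},{"rx":0,"ry":0,"rz":0,"dx":-0.053,"dy":0.013,"dz":-0.011,"grip":0}]'
python3 - <<'E'
from h import *
c=camera("scene")
f=c["frame"][60:260,320:480,::-1];cv2.imwrite("pics/s4.png",cv2.resize(f,None,fx=3,fy=3,interpolation=cv2.INTER_CUBIC))
print(observe()["position"],observe()["ft_force"])
E
```

```text
time_s: 3.78
position: [0.5332, 0.2407, 0.1409]
orientation: [0.702, 0.086, 0.702, -0.086]
ft_force: [1.1, -0.4, 3.8]
width: 0.0005
[0.53210506 0.24087566 0.14022207] [0.35882581 0.99345125 2.21712387]
```

View pics/s4.png

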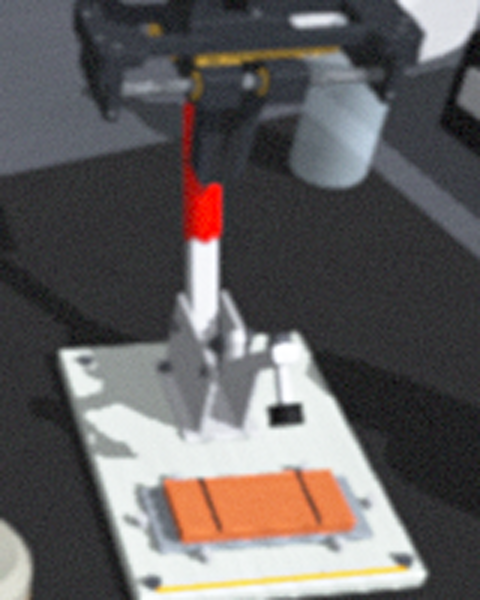

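The handle is about 0.35 rad down and the bar is swinging over with it, pushed at about 2–4 N. I'll continue along the arc.

```bash
python3 -m jog '[{"rx":0,"ry":0,"rz":0,"dx":-0.009,"dy":0.002,"dz":-0.005,"grip":0},{"rx":0,"ry":0,"rz":0,"dx":-0.017,"dy":0.004,"dz":-0.011,"grip":0},{"rx":0,"ry":0,"rz":0,"dx":-0.024,"dy":0.006,"dz":-0.018,"grip":0},{"rx":0,"ry":0,"rz":0,"dx":-0.03,"dy":0.0075,"dz":-0.025,"grip":0},{"rx":0,"ry":0,"rz":0,"dx":-0.036,"dy":0.009,"dz":-0.033,"grip":0}]'
python3 -m jog '[{"rx":0,"ry":0,"rz":0,"dx":-0.005,"dy":0.0015,"dz":-0.008,"grip":0},{"rx":0,"ry":0,"rz":0,"dx":-0.009,"dy":0.0025,"dz":-0.017,"grip":0},{"rx":0,"ry":0,"rz":0,"dx":-0.013,"dy":0.0035,"dz":-0.027,"grip":0},{"rx":0,"ry":0,"rz":0,"dx":-0.015,"dy":0.004,"dz":-0.034,"grip":0},{"rx":0,"ry":0,"rz":0,"dx":-0.016,"dy":0.004,"dz":-0.04,"grip":0}]'
python3 - <<'E'
from h import *
c=camera("scene")
f=c["frame"][60:260,300:480,::-1];cv2.imwrite("pics/s5.png",cv2.resize(f,None,fx=3,fy=3,interpolation=cv2.INTER_CUBIC))
print(observe()["position"],observe()["ft_force"])
E
```

```text
time_s: 4.45
position: [0.4969, 0.2496, 0.1071]
orientation: [0.702, 0.086, 0.702, -0.086]
ft_force: [0.2, 0.3, 2.6]
width: 0.0007
time_s: 5.08
position: [0.4815, 0.2535, 0.067]
orientation: [0.702, 0.086, 0.702, -0.086]
ft_force: [0.3, -0.2, -0.1]
width: 0.0007
[0.48116778 0.25340764 0.06652927] [-0.24061702 -0.80311139 -0.70736739]
```

View pics/s5.png

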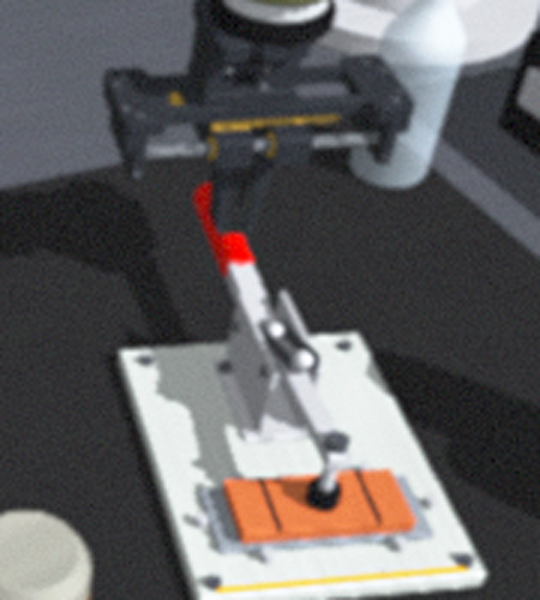

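The rubber tip now sits on the lining at (325,492) in the crop. The handle looks level and the force is about zero, so it has snapped over. I'll press gently a little further to confirm it's home, then lift away.

```bash
python3 -m jog '[{"rx":0,"ry":0,"rz":0,"dx":0,"dy":0,"dz":-0.0005,"grip":0},{"rx":0,"ry":0,"rz":0,"dx":0,"dy":0,"dz":-0.001,"grip":0},{"rx":0,"ry":0,"rz":0,"dx":0,"dy":0,"dz":-0.0015,"grip":0},{"rx":0,"ry":0,"rz":0,"dx":0,"dy":0,"dz":-0.002,"grip":0},{"rx":0,"ry":0,"rz":0,"dx":0,"dy":0,"dz":-0.002,"grip":0}]'
```

```text
time_s: 5.75
position: [0.4817, 0.2535, 0.0659]
orientation: [0.702, 0.086, 0.702, -0.086]
ft_force: [-0.1, 0.5, 0.8]
width: 0.0005
```

```bash
python3 -m jog '[{"rx":0,"ry":0,"rz":0,"dx":0,"dy":0,"dz":0.03,"grip":0},{"rx":0,"ry":0,"rz":0,"dx":-0.02,"dy":0.005,"dz":0.08,"grip":0},{"rx":0,"ry":0,"rz":0,"dx":-0.07,"dy":0.0,"dz":0.12,"grip":0},{"rx":0,"ry":0,"rz":0,"dx":-0.11,"dy":0.0,"dz":0.16,"grip":0},{"rx":0,"ry":0,"rz":0,"dx":-0.15,"dy":0.0,"dz":0.2,"grip":0}]'
python3 - <<'E'
from h import *
a=np.radians(-13.98);A=np.array([[np.cos(a),-np.sin(a)],[np.sin(a),np.cos(a)]]);C=np.array([.6468,.2120])
W=lambda X,Y,Z:np.r_[C+A@[X,Y],Z]
for n in("scene","top"):
    c=camera(n);f=c["frame"].copy();hs=[]
    for th in(1.0,1.15,1.3):
        e=1.35-th; hs.append(W(-.08-.15*np.cos(e),0,.05+.15*np.sin(e)))
    print(n,proj(c,hs))
    hsv=cv2.cvtColor(f,cv2.COLOR_RGB2HSV)
    m=((hsv[...,1]>200)&(hsv[...,2]>100)&((hsv[...,0]<4)|(hsv[...,0]>175))).astype(np.uint8)*255
    for k in cv2.findContours(m,cv2.RETR_EXTERNAL,cv2.CHAIN_APPROX_SIMPLE)[0]:
        if cv2.contourArea(k)>100: print('red',cv2.boundingRect(k),cv2.boxPoints(cv2.minAreaRect(k)).tolist())
    cv2.imwrite(f"pics/{n}6.png",f[:,:,::-1])
E
```

```text
time_s: 6.38
position: [0.33, 0.2533, 0.2671]
orientation: [0.702, 0.086, 0.702, -0.086]
ft_force: [1.0, 0.1, 1.2]
width: 0.0005
scene [[372.78186778 107.81983566]
 [370.50216639 115.06722341]
 [368.65860171 123.10224473]]
red (0, 182, 24, 27) [[-7.960204409454693e-16, 182.0], [23.0, 182.0], [23.0, 208.0], [0.0, 208.0]]
red (165, 129, 20, 53) [[162.95997619628906, 130.27999877929688], [176.1599884033203, 127.8800048828125], [185.6320037841797, 179.97601318359375], [172.43199157714844, 182.37600708007812]]
red (365, 121, 19, 29) [[362.9310302734375, 123.17241668701172], [372.46551513671875, 119.0862045288086], [383.68963623046875, 145.27584838867188], [374.1551513671875, 149.362060546875]]
red (460, 0, 100, 68) [[460.0, 0.0], [559.0, 0.0], [559.0, 67.0], [460.0, 67.0]]
top [[101.8753883  325.26748331]
 [106.99768352 326.31823411]
 [112.48616924 325.30256049]]
```

View pics/scene6.png

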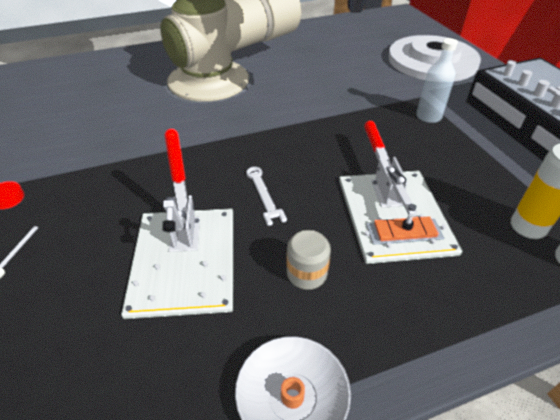

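View pics/top6.png

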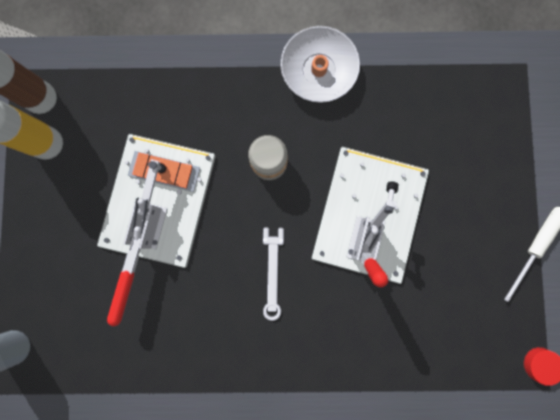

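Both views show the loaded handle level. Its end starts at row 121 in the scene view, where the projection predicts 123 for home and 115 for the dead point. The bar tip is on the pad, the pad is still between its pins, and the empty clamp is unchanged. The arm is clear, so I'll hand in.

```bash
python3 -c "
from plant import *
print(observe()['time_s'],close_job())"
```

```text
the job is handed in; nothing more can be done
6.475 None
```

The clamp on the loaded jig (the left one, +y side) is closed and holding the brake pad. I pushed its red handle past the dead point with the closed fingers, let it snap home, then lifted the arm clear. I handed the job in at about 6.5 s.

- **Handle:** after letting go it stayed level. Its end is at about row 121 in the scene view, against 123 predicted for home and 115 for the dead point.
- **Pad and bar:** the bar's rubber tip rests on the lining, and the pad is still between its pins.
- **Empty jig:** its clamp is still open; its handle shows in the same place as at the start.
- **Forces:** the wrist force I read stayed under about 4 N throughout the push. When I pressed about 1 mm further at the end, it read only about 0.8 N, so that press was too light to prove the handle was home. The evidence for that is the pictures.

The colour mask did not pick up the handle in the top view, so I judged that view by eye. It agreed with the scene view, and no check failed.

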